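Release the sprung hook of a guard door with a T-handle key and open the door

TASK

Open the guard box over the buffing unit: take the longer T-handle key from the rack, put it down through the slot in the top edge of the door, feel for the sprung hook below, press it down until it lets go and, keeping it down, draw the door off its catch with the key. Never force the key, neither down onto the hook's stop nor sideways while the door is still caught. Swing the door wide open, about square to the box, leave it so, and stand the key back in a hole of the rack without disturbing the other things.

Things in the scene. Friction and masses are not known exactly. Their poses are not given: they have to be found in the camera images.
- key_handle (a point): centre of the black handle (half-way up it) of the longer T-handle key, which fits the door. The handle bar is 84 mm long (key's x), 18 thick (y), 24 high (z); its round steel shaft, 8 mm thick, runs 115 mm down (-z) from the handle's underside. About 0.15 kg; stands loosely upright in the rack, handle up, leaning at most 0.05 rad
- key: the same longer key; origin at the rounded tip of its shaft, 127 mm below the centre of the handle; z runs up the shaft to the handle
- rack: aluminium key rack, a block 60 (its x) x 210 (its y) x 45 mm high, fixed; origin under its centre. Three round upright holes 9.5 mm wide with 3 mm chamfers, 38 mm deep (floor 7 mm above the origin), at y = -75, 0 and +75 mm on its centre line x = 0. One key stands in each outer hole; the middle one is empty
- case: guard box of white sheet metal with a clear top, 180 deep (its x) x 230 wide (its y) x 165 mm high, fixed; origin under its centre. Its open front lies at x = -90 mm and is closed by the door; -x points out through the door, towards the robot
- door: the door, a folded sheet pan 26 mm deep, 228 mm wide, without a handle. Origin on the upright hinge axis, at table height, at the door's front face, its right-hand end seen from the robot. y runs along the door to its free end, x into the box when closed (parallel to the box's axes). Closed it has up to 3 mm of play at the slot, then the hook holds it
- hinge (a point): point on the door's upright hinge axis, 165 mm above the table. The door opens towards the robot by turning counter-clockwise seen from above, up to 1.75 rad, with a little friction (about 2 N at the slot, 4 N at a brisk pull), and stays where it is left
- slot (a point): centre of the slot in the door's flat top flange, on its upper face, 165 mm above the table; moves and turns with the door (same axes). The slot is 13 mm wide (door's x) and 26 mm long (door's y); its centre is 14 mm behind the door's front face and 185 mm along y from the hinge axis. The key's shaft fits through and, bearing on the slot's edge, can draw the door
- slot_under (a point): the slot's centre on the underside of the 4 mm flange. Below lies the sprung hook, a level bar 14 mm wide, its top 5 to 31 mm below this point: it differs each time and is not measured, feel for it. Pushed down it gives way at 4 to 5 N, resists with 11 to 12 N when fully down, lets go of the catch after 8.5 mm and meets a hard stop at 11 mm of travel from first touch
- door_edge (a point): middle of the door's top edge at its free end, 232 mm from the hinge. Let go, the hook springs up again; it is past the catch once the slot has come 20 mm forward. The latch bends if the key is forced with more than 20 N against the door or hook, downwards or sideways
- short_key: the shorter black T-handle key standing in the rack (handle 60 x 18 x 24 mm, shaft 70 mm), not needed; origin at its tip
- star_knob: black star knob, 50 mm wide, 28 mm high, lying on the table; origin under its centre
- roller: white plastic roller with a bore, 48 mm wide, 30 mm high, standing on end; origin under its centre
- offcut: piece of plywood 60 x 130 x 18 mm lying flat on the box's clear top; origin under its centre
- oil_can: grey can, 52 mm wide, 130 mm high; origin under its centre
- screwdriver: black-handled screwdriver 200 mm long, lying; origin under its middle
- wrench: steel wrench 170 mm long, lying; origin under its middle
- felt_wheel: grey felt wheel 100 mm wide, 26 mm high, lying flat; origin under its centre
There are look-alikes about, which are no part of the job. Leave any blue or pink look-alike of the key alone.

How it is judged:
By the outcome, as a careful person would: the job done as asked, in the order asked, and still so for the second after the job is handed in, with the robot touching nothing.
It also fails if it takes over 61 s, if anything falls off the work surface, if the arm or the gripper's body presses on something with over 40 N, if the wrist force passes 120 N, or if a joint passes its speed limit or range.

ROBOT

A 7-joint arm with a two-finger parallel gripper is mounted at the origin on the work surface. World frame = base frame: x ahead of the robot, y to its left, z up, the work surface at z = 0. Lengths are in m, angles in rad, forces in N, time in s.
With the tool pointing down it reaches from about 0.425 to 0.925 m from the base axis. Payload 6.8 kg.
Tool frame: the origin (TCP) lies between the finger pads; the fingertips stand 17 mm ahead of it and the grasp point (between the pads) lies 2 mm behind it; z points along the fingers, x is the direction in which the jaws open and shut, and the axes are right-handed (so a half turn about z gives the same grasp; the last joint's range is limited). The gripper opens to 85 mm and grips with 20 to 120 N. Pads are 22 mm wide; open, the fingers measure 114 mm over their backs; the gripper's body (76 mm by 85 mm) begins 54 mm behind the grasp point. The pads swing forward as they close: fully open they stand 13 mm farther back than shut.
Start: joints at [1.057, 0.477, 0.022, 1.555, -0.011, 1.109, -0.083], TCP at [0.266, -0.62, 0.248] pointing down, gripper open.
Joint ranges: [-2.96, 2.96], [-0.34, 2.1], [-1.41, 1.46], [0.24, 2.44], [-1.37, 4.51], [0.17, 1.92], [-2.96, 2.96]. Speed limits (rad/s): [2.39, 2.39, 3.14, 3.14, 3.14, 3.14, 3.14].

INTERFACE

Orientations are given as a unit quaternion [w, x, y, z].
In Python, from station import readout, read_camera, get_calibration, bot, models gives the robot as it stands.
- The arm moves only by the tool carry_out, never from a script. Its argument "deltas" is a list of rows, each a list of 2 entries, a list of its own where there are three numbers: the shift along the tool's x, y, z in cm, then the turn about the tool's z in degrees. A call has 1 to 10 rows; each row is the pose to reach, as a shift and turn from the pose measured when the call began, along the tool's axes at that moment; what a row does not reach only later rows make up. A row lasts 1/8 s, in which the tool goes at most 62.5 mm and 10.7 degrees, less where a joint would pass 70% of its speed; a pose out of reach is approached as far as the arm can. A call with a gripper value outside its range is refused whole. "hand" is the opening, from 0 (shut) to 1 (fully open), set as the call begins (left out, the last holds). The fingers move at their own pace and stop on an object; "newtons" is the grip in N (left out, the last holds). Time passes only in rows, so rows that repeat a pose let the fingers close. It gives the time, the measured TCP pose, the force and the opening at its end, in the units of the state.
- readout.get_obs(): the state, without advancing time (a new reading comes with each control period).
- read_camera(name): name is "scene" or "top"; returns the picture (400x640x3 uint8, red, green, blue); there is no depth.
- get_calibration(name): a dict with "fov_y" (degrees; the focal length in pixels is half the picture's height over the tangent of half this angle, whatever the lens; pixels are square), "cx", "cy" (the principal point, pixels), "world_from_camera" (4x4, takes a point from camera to world coordinates). Camera axes: x right, y down, z forward; pixel columns grow to the right and rows downward; lengths in m; the calibration is good to about 2 mm. A picture is of the moment at which its call begins. get_calibration takes no time and is no camera call.
- bot.hand_in(): hands the job in, once; it reports no verdict.
Trained networks look in the newest picture that a camera, given by its name, has taken for a name from the list of things; names that differ only in an ending like _2 or _b are one class to them, and where a whole thing is asked for, a point or a joint stands for the part that bears it (a point fixed in the world has none). Each returns a list of dicts, best first, with "score" (0 to 1); they miss things now and then, are a little off and sometimes report something else, mostly with a low value. They report only what shows in the picture. A call takes as long as a camera call. They do not tell look-alikes from the thing itself.
- models.spot_in(query, camera): "centre" ([row, column] in pixels, amid what is visible of it).
The state is a dict: "t": time; "q": joint angles; "joint_vel": joint speeds; "joint_torque": joint torques, N m; "eef_pos": TCP position; "tool_rot": TCP orientation; "contact_force": force on the tool from outside, world axes, zero at the start; "torque": the same for the moment, N m; "gripper_width": opening from 0.0 (shut) to 1.0 (fully open).
Only numpy, scipy, OpenCV 4.12 (cv2) and the standard library are available. Lean on these libraries where they do the work, as an engineer would, in place of code of your own. Each camera call takes 0.05 s, during which the arm holds its last target. There are 200 camera calls.

## Working session

There is one attempt and no reset: what is moved stays moved. The work goes in short steps, Python scripts to look and compute and a tool call to move; the robot and the scene stay as the last step left them, time stands still between calls to the robot, and variables do not carry over. Pictures are saved under pics/ and viewed, about 8 in all and at most 12, crops included, and the job is handed in when it is done.

Besides the shell and the picture viewer there is one more tool, called after "Request:" in YAML: its name, and indented under it one key for each argument. carry_out: Moves the arm, as the interface text tells. Its arguments: {"type":"object","properties":{"deltas":{"type":"array"},"hand":{"type":"number"},"newtons":{"type":"number"}},"required":["deltas"]}

```bash
mkdir -p pics; ls; python3 - <<'E'
from station import readout, read_camera, get_calibration, bot, models
import cv2,json
for c in ("scene","top"):
    im=read_camera(c); cv2.imwrite(f"pics/{c}0.png",im[:,:,::-1])
    k=get_calibration(c); print(c,k)
    for n in ("key_handle","rack","slot","hinge","door_edge","short_key","case"):
        print(n,[( [round(v) for v in d["centre"]],round(d["score"],2)) for d in models.spot_in(n,c)][:4])
o=readout.get_obs();print(o)
E
```

```text
pics
scene {'fov_y': 56.02880656586879, 'cx': 309.3798455632776, 'cy': 200.39600115817174, 'world_from_camera': array([[-0.34082132,  0.52236352, -0.7816503 ,  1.37797553],
       [ 0.9398711 ,  0.20875784, -0.27030071,  0.29538342],
       [ 0.0219804 , -0.82677477, -0.5621035 ,  0.69422512],
       [ 0.        ,  0.        ,  0.        ,  1.        ]])}
key_handle [([185, 428], 0.91), ([254, 497], 0.79), ([190, 264], 0.72), ([226, 481], 0.68)]
rack [([188, 261], 0.67), ([238, 404], 0.56)]
slot [([190, 258], 0.79)]
hinge [([190, 265], 0.92)]
door_edge [([186, 254], 0.87), ([195, 161], 0.46), ([237, 405], 0.28)]
short_key []
case [([240, 232], 0.86)]
top {'fov_y': 44.69462578018761, 'cx': 323.72628336279166, 'cy': 199.16760421419266, 'world_from_camera': array([[-6.99849649e-03, -9.94873843e-01,  1.00881406e-01,
         4.38807966e-01],
       [-9.99715971e-01,  9.25932966e-03,  2.19600049e-02,
        -3.68636188e-04],
       [-2.27815287e-02, -1.00699066e-01, -9.94656071e-01,
         1.49728775e+00],
       [ 0.00000000e+00,  0.00000000e+00,  0.00000000e+00,
         1.00000000e+
[... 303 characters left out ...]
]
{'t': 0.8, 'q': array([ 1.05691344,  0.47695535,  0.02240555,  1.55540593, -0.01150891,
        1.10930516, -0.08307835]), 'joint_vel': array([ 0.00047566,  0.00124216,  0.00076928, -0.00056778, -0.00112036,
        0.00072045,  0.00015685]), 'joint_torque': array([-4.88122587e-04, -5.96274376e+01,  1.60595231e+00, -2.81534600e+01,
        1.25434028e-02,  1.58325813e-03,  1.44093684e-05]), 'eef_pos': array([ 0.26645832, -0.6201957 ,  0.24833547]), 'tool_rot': array([ 4.35790813e-06,  8.35083964e-01, -5.50122506e-01,  2.88853684e-05]), 'contact_force': array([0.05428985, 0.4056429 , 0.68191546]), 'torque': array([ 0.04361314, -0.0142588 ,  0.0074032 ]), 'gripper_width': 0.9957240946935024}
```

View pics/scene0.png

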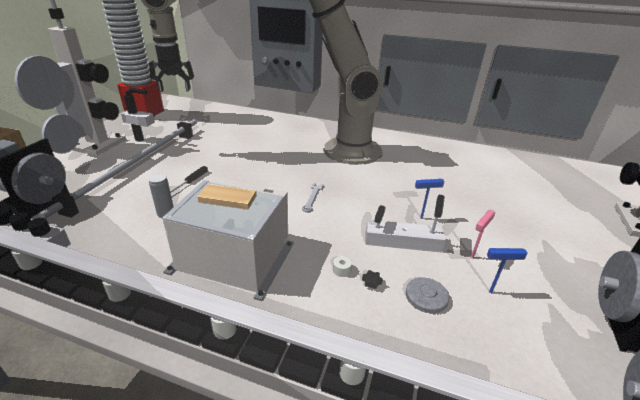

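View pics/top0.png

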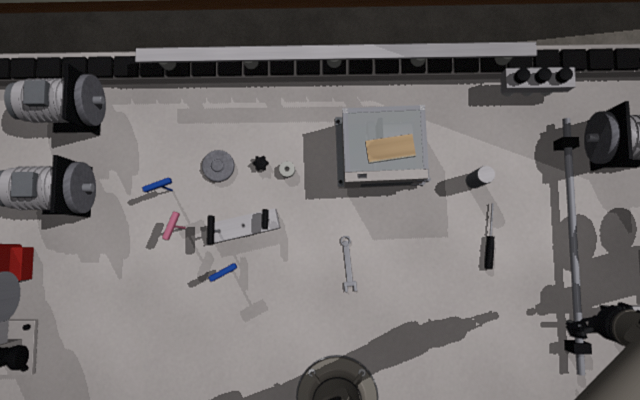

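Scene view: the long black key is at (438,207) and the short one at (379,214), both in the rack at (408,237). Top view: long key at (210,229), short at (265,218), slot about (362,176), hinge end about (427,172). These could be taken for the key: blue (157,186), blue (223,272), pink (172,226) and the black short key (265,218). I choose the black one at (210,229) and check it in a crop.

```bash
cat > h.py <<'E'
import numpy as np, cv2
from station import readout, read_camera, get_calibration, bot, models
def ray(c,rc):
    k=get_calibration(c); f=200/np.tan(np.radians(k["fov_y"]/2)); T=k["world_from_camera"]
    d=T[:3,:3]@np.array([(rc[1]-k["cx"])/f,(rc[0]-k["cy"])/f,1.]); return T[:3,3],d/np.linalg.norm(d)
def onz(c,rc,z):
    o,d=ray(c,rc); return o+d*(z-o[2])/d[2]
def tri(a,b): # top rc, scene rc
    o1,d1=ray("top",a);o2,d2=ray("scene",b)
    s=np.linalg.lstsq(np.c_[d1,-d2],o2-o1,rcond=None)[0]
    p,q=o1+s[0]*d1,o2+s[1]*d2; return (p+q)/2,np.linalg.norm(p-q)
def proj(c,p):
    k=get_calibration(c); f=200/np.tan(np.radians(k["fov_y"]/2)); q=np.linalg.inv(k["world_from_camera"])@np.r_[p,1]
    return np.array([k["cy"]+f*q[1]/q[2],k["cx"]+f*q[0]/q[2]])
E
python3 - <<'E'
from h import *
t=cv2.imread("pics/top0.png");s=cv2.imread("pics/scene0.png")
z=lambda im,r,c,h,w,k:cv2.resize(im[r:r+h,c:c+w],None,fx=k,fy=k,interpolation=cv2.INTER_CUBIC)
a=z(t,195,190,60,100,4);b=z(t,160,330,30,100,8)[:, :800];c=z(s,170,355,90,100,4)
out=np.zeros((600,800,3),np.uint8); out[:240,:400]=a; out[:360,400:]=c; out[360:600]=b
cv2.imwrite("pics/crop1.png",out)
E
```

```text
(no output)
```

View pics/crop1.png

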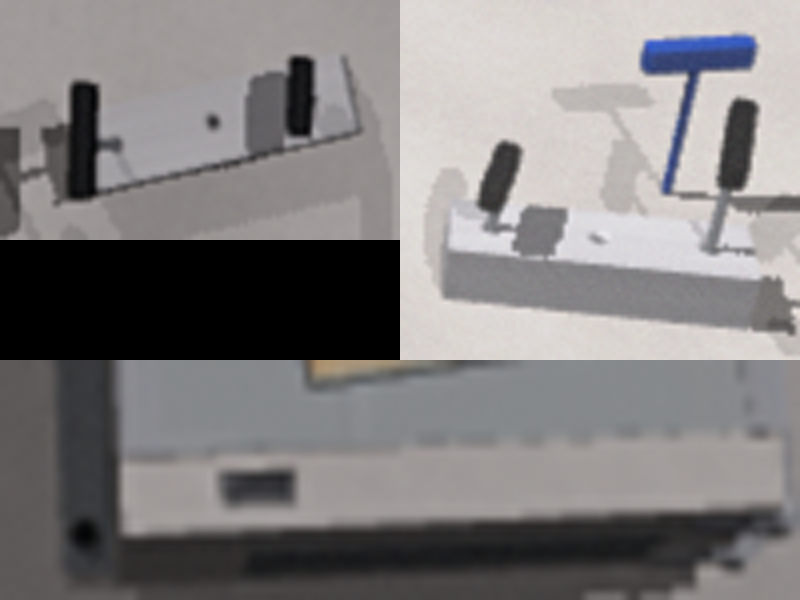

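```bash
python3 - <<'E'
from h import *
t=cv2.imread("pics/top0.png");s=cv2.imread("pics/scene0.png")
def dark(im,r,c,h,w,th=70):
    m=(im[r:r+h,c:c+w].max(2)<th).astype(np.uint8); n,l,st,ce=cv2.connectedComponentsWithStats(m)
    i=1+np.argmax(st[1:,4]); ys,xs=np.where(l==i); print(st[i]); 
    return np.array([ys.mean()+r,xs.mean()+c]),cv2.minAreaRect(np.c_[xs+c,ys+r].astype(np.float32))
a,ra=dark(t,208,200,45,20); b,rb=dark(s,188,425,36,25)
print(a,ra,b,rb); p,e=tri(a,b); print("handle",p,e)
print("top@.134",onz("top",a,.134),"scene@.134",onz("scene",b,.134))
bx=cv2.boxPoints(ra); print(np.round([onz("top",q[::-1],.146) for q in bx],4))
sl=[175.9-.5+.5,362.2]
print("slot top",onz("top",sl,.165))
for n,rc in dict(frontL=(182.6,345),frontR=(180,427.5),backL=(172.5,345),backR=(169.3,428),hole=(195+30.3,190+53)).items(): print(n,onz("top",rc,.165 if n!='hole' else .045))
for n,rc in dict(emptyscene=(170+237/4-.1,355+(598-400)/4)).items(): print(n,onz("scene",rc,.045))
# rack corners from crop top (right end top edge)
for n,rc in dict(rTR=(195+57/4,190+345/4),rBR=(195+131/4,190+360/4)).items(): print(n,onz("top",rc,.045))
E
```

```text
[  6   8   9  29 206]
[ 10   7   9  22 122]
[230.57281553 210.16990291] ((210.0, 230.0), (28.0, 8.0), 90.0) [206.12295082 438.86885246] ((439.0400085449219, 205.77999877929688), (6.08210563659668, 21.197927474975586), 10.304845809936523)
handle [0.49136092 0.35139025 0.12983997] 0.0007040054318510683
top@.134 [0.4912308  0.34995941 0.134     ] scene@.134 [0.49772899 0.35132316 0.134     ]
[[0.5316 0.3593 0.146 ]
 [0.5314 0.3368 0.146 ]
 [0.4534 0.3355 0.146 ]
 [0.4536 0.3579 0.146 ]]
slot top [ 0.63752594 -0.07767746  0.165     ]
frontL [ 0.61934488 -0.03000333  0.165     ]
frontR [ 0.62426893 -0.25684129  0.165     ]
backL [ 0.64751719 -0.03032455  0.165     ]
backR [ 0.65401493 -0.2590582   0.165     ]
hole [0.50965752 0.27417672 0.045     ]
emptyscene [0.5107096  0.27808629 0.045     ]
rTR [0.55701335 0.17444341 0.045     ]
rBR [0.50143762 0.16304676 0.045     ]
```

Key handle: triangulated to (0.492, 0.351, 0.130) against an expected z of 0.134. Slot: (0.637, -0.078). Hinge: about (0.626, -0.263), door yaw about +0.025. With the door square, the slot would be at (0.441, -0.25), which is within reach. I'm moving now, swinging over towards the key.

Request:
carry_out:
  deltas:
    - [[-3.8,-4.4,0],-10]
    - [[-7.6,-8.8,0],-20]
    - [[-11.4,-13.2,0],-30]
    - [[-15.2,-17.5,0],-40]
    - [[-19,-22,0],-50]
    - [[-22.7,-26.3,0],-60]
    - [[-26.5,-30.7,0],-70]
    - [[-30.3,-35,0],-80]
    - [[-34,-39.4,0],-90]
    - [[-37.8,-43.8,0],-100]
  hand: 1
  newtons: 60

```text
t: 2.05
eef_pos: [0.5204, -0.0986, 0.2487]
tool_rot: [0.0, 0.957, 0.289, 0.0]
contact_force: [0.7, -0.4, -1.1]
gripper_width: 1.004
```

```bash
cat >> h.py <<'E'
from scipy.spatial.transform import Rotation as R
def go(x,y,z,yaw):
    o=readout.get_obs(); q=o["tool_rot"]; r=R.from_quat([q[1],q[2],q[3],q[0]]).as_matrix()
    cur=np.degrees(np.arctan2(r[1,0],r[0,0])); d=r.T@(np.array([x,y,z])-o["eef_pos"])*100
    print("t",round(o["t"],2),"pos",o["eef_pos"].round(4),"yaw",cur.round(2),"tilt",r[:2,2].round(4),"F",o["contact_force"].round(2),"g",round(o["gripper_width"],3))
    print("shift cm",d.round(2),"turn",round((cur-yaw+180)%360-180,2),"q",o["q"].round(2))
E
python3 -c "
from h import *; go(.492,.351,.25,88)"
```

```text
t 2.05 pos [ 0.5204 -0.0986  0.2487] yaw 33.54 tilt [ 0.0009 -0.0006] F [ 0.73 -0.38 -1.06] g 1.004
shift cm [ 22.47 -39.04  -0.16] turn -54.46 q [ 0.53  0.29 -0.55  1.87  0.17  1.03  0.49]
```

Request:
carry_out:
  deltas:
    - [[3,-5.2,0],-8]
    - [[6,-10.4,0],-16]
    - [[9,-15.6,0],-24]
    - [[12,-20.8,0],-32]
    - [[15,-26,0],-40]
    - [[18,-31.2,0],-48]
    - [[21,-36.4,0],-54.5]
    - [[22.5,-39,0],-54.5]
    - [[22.5,-39,0],-54.5]

```text
t: 3.18
eef_pos: [0.4911, 0.3538, 0.2485]
tool_rot: [-0.0, 0.718, 0.696, 0.001]
contact_force: [-0.5, -0.4, 0.4]
gripper_width: 1.0
```

```bash
python3 - <<'E'
from h import *; go(.492,.351,.136,88)
t=read_camera("top");s=read_camera("scene")
z=lambda im,r,c,h,w,k:cv2.resize(im[r:r+h,c:c+w,::-1],None,fx=k,fy=k,interpolation=cv2.INTER_CUBIC)
cv2.imwrite("pics/c2.png",np.hstack([z(t,190,170,100,100,4),z(s,140,390,100,100,4)]))
E
```

```text
t 3.17 pos [0.4911 0.3538 0.2485] yaw 88.29 tilt [0.0003 0.0013] F [-0.49 -0.39  0.41] g 1.0
shift cm [-0.29  0.09 11.25] turn 0.29 q [-0.11  0.49 -0.84  1.69  0.4   1.14  0.48]
```

View pics/c2.png

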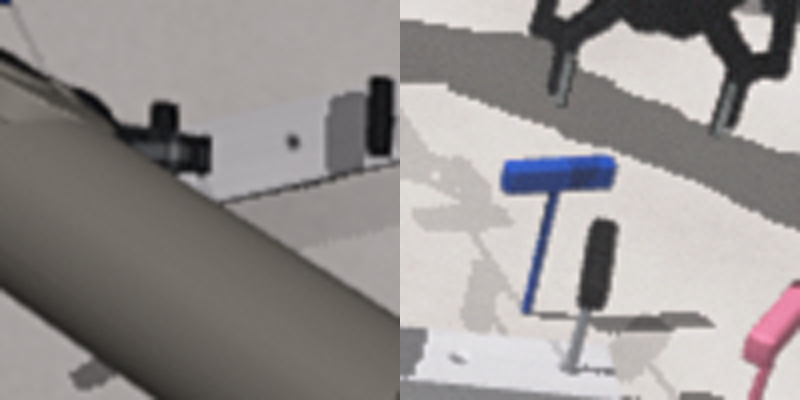

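Both views show the open gripper above the long key, black handle at (600,265) in the crop. Blue and pink keys are well clear. Descending and gripping.

Request:
carry_out:
  deltas:
    - [[-0.3,0.1,3],0]
    - [[-0.3,0.1,6],0]
    - [[-0.3,0.1,8.5],0]
    - [[-0.3,0.1,10.5],0]
    - [[-0.3,0.1,11.6],0]
    - [[-0.3,0.1,11.6],0]
    - [[-0.3,0.1,11.6],0]

```text
t: 4.15
eef_pos: [0.4941, 0.3474, 0.1331]
tool_rot: [0.001, 0.719, 0.695, 0.001]
contact_force: [-0.6, 0.2, 0.4]
gripper_width: 0.999
```

Request:
carry_out:
  deltas:
    - [[0,0,0],0]
    - [[0,0,0],0]
    - [[0,0,0],0]
    - [[0,0,0],0]
    - [[0,0,0],0]
    - [[0,0,0],0]
    - [[0,0,0],0]
    - [[0,0,0],0]
  hand: 0
  newtons: 70

```text
t: 5.15
eef_pos: [0.4942, 0.3483, 0.1334]
tool_rot: [0.001, 0.719, 0.695, 0.001]
contact_force: [1.0, 4.8, 1.0]
gripper_width: 0.199
```

```bash
python3 -c "
from h import *; go(.492,.351,.25,88)"
```

```text
t 5.15 pos [0.4942 0.3483 0.1334] yaw 88.04 tilt [0.0026 0.001 ] F [1.   4.85 1.01] g 0.199
shift cm [  0.28  -0.2  -11.66] turn 0.04 q [-0.15  0.61 -0.77  1.79  0.52  0.95  0.39]
```

Request:
carry_out:
  deltas:
    - [[0.2,0,-1],0]
    - [[0.2,0,-2.5],0]
    - [[0.2,0,-4.5],0]
    - [[0.2,0,-7.5],0]
    - [[0.2,0,-11],0]
    - [[0.2,0,-14.5],0]
    - [[0.2,0,-18],0]
    - [[0.2,0,-18.5],0]
    - [[0.2,0,-18.5],0]

```text
t: 6.28
eef_pos: [0.4935, 0.3494, 0.3183]
tool_rot: [0.001, 0.719, 0.695, 0.001]
contact_force: [-0.3, 0.1, -2.3]
gripper_width: 0.196
```

```bash
python3 -c "
from h import *; go(.60,-.075,.325,1.4)"
```

```text
t 6.28 pos [0.4935 0.3494 0.3183] yaw 88.03 tilt [ 0.0025 -0.0002] F [-0.27  0.08 -2.31] g 0.196
shift cm [-42.05  12.11  -0.63] turn 86.63 q [-0.08  0.43 -0.87  1.6   0.34  1.27  0.53]
```

Request:
carry_out:
  deltas:
    - [[-4.7,1.3,-0.2],9.6]
    - [[-9.4,2.7,-0.4],19.2]
    - [[-14,4,-0.6],28.9]
    - [[-18.7,5.4,-0.6],38.5]
    - [[-23.4,6.7,-0.6],48]
    - [[-28,8,-0.6],57.7]
    - [[-32.7,9.4,-0.6],67.4]
    - [[-37.4,10.8,-0.6],77]
    - [[-42,12.1,-0.6],86.6]
    - [[-42,12.1,-0.6],86.6]

```text
t: 7.52
eef_pos: [0.5991, -0.0804, 0.3221]
tool_rot: [0.001, 1.0, 0.008, -0.001]
contact_force: [-0.5, 1.0, -1.7]
gripper_width: 0.197
```

```bash
python3 - <<'E'
from h import *; go(.637,-.078,.30,1.4)
t=read_camera("top");s=read_camera("scene")
cv2.imwrite("pics/t3.png",t[:,:,::-1]);cv2.imwrite("pics/s3.png",s[:,:,::-1])
z=lambda im,r,c,h,w,k:cv2.resize(im[r:r+h,c:c+w,::-1],None,fx=k,fy=k,interpolation=cv2.INTER_CUBIC)
cv2.imwrite("pics/c3.png",np.hstack([z(t,120,320,100,100,4),z(s,110,200,100,100,4)]))
o=readout.get_obs()["eef_pos"]
for c in("top","scene"): print(c,proj(c,o),"tip",proj(c,o-[0,0,.125]),"slot",proj(c,[.637,-.078,.165]))
E
```

```text
t 7.53 pos [ 0.5991 -0.0804  0.3221] yaw 0.89 tilt [-0.0018 -0.0023] F [-0.51  1.03 -1.69] g 0.197
shift cm [ 3.79 -0.18  2.21] turn -0.51 q [ 0.38  0.34 -0.45  1.62  0.16  1.22 -0.09]
top [181.9713693  364.81325988] tip [188.29257735 361.9647651 ] slot [176.08735993 362.31982374]
scene [127.83859954 272.32838479] tip [172.32473275 273.91810937] slot [189.83846364 267.07151318]
```

View pics/c3.png

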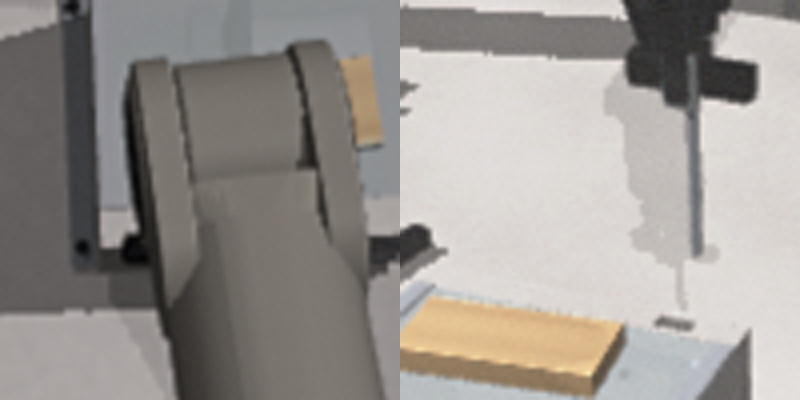

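```bash
python3 - <<'E'
from h import *
im=cv2.imread("pics/s3.png");g=cv2.cvtColor(im,cv2.COLOR_BGR2GRAY)
print(g[185:197,260:276]); print(onz("scene",[190.4,268.1],.165))
g=cv2.cvtColor(cv2.imread("pics/top0.png"),cv2.COLOR_BGR2GRAY);print(g[168:186,354:370])
E
```

```text
[[215 212 214 216 214 218 217 217 217 197 193 195 219 218 219 217]
 [216 216 218 216 217 219 218 217 217 212 190 196 218 221 219 219]
 [213 216 215 215 218 215 218 219 220 220 199 202 221 220 221 221]
 [215 218 217 217 212 196 213 216 226 231 222 220 223 225 219 219]
 [214 215 214 209 175 131 146 163 181 194 193 211 212 216 219 219]
 [217 216 212 177 116 110 117 123 134 140 145 146 161 186 215 221]
 [207 212 211 183 146 156 145 137 132 115 126 115 128 171 217 220]
 [195 208 199 212 201 215 209 195 189 158 157 142 154 201 220 220]
 [193 194 194 200 197 195 198 201 210 200 211 214 214 218 219 219]
 [194 193 194 194 195 196 197 194 200 198 187 193 200 200 202 219]
 [193 194 192 194 192 195 194 193 191 193 190 194 193 190 189 205]
 [192 194 192 189 190 194 191 191 190 196 194 194 192 193 193 193]]
[ 0.63845618 -0.07437887  0.165     ]
[[136 136 136 135 137 136 136 136 135 136 136 135 135 135 135 135]
 [138 139 139 139 139 139 137 136 135 136 135 135 135 135 135 135]
 [139 138 134 133 133 133 131 128 124 128 131 131 131 130 130 131]
 [135 132 124 132 135 135 135 133 127 133 137 138 136 13
[... 249 characters left out ...]
  53  51  51  82 147 157 154]
 [156 158 161 119  72  56  57  58  60  59  57  57  86 148 158 156]
 [155 157 159 136  90  73  82  86  87  87  86  84  98 148 158 156]
 [156 157 160 152 129 122 132 136 135 135 135 135 135 153 158 157]
 [158 160 162 161 159 160 161 162 162 162 163 163 161 161 160 159]
 [149 149 149 149 148 149 147 145 145 146 146 143 143 142 142 141]
 [ 97  98  97  97  97  97  82  75  75  76  75  62  57  56  57  58]
 [ 47  47  46  47  47  48  44  41  43  43  44  41  42  42  41  41]
 [ 45  43  45  43  43  46  44  42  40  42  40  40  39  41  41  39]
 [ 47  45  46  45  46  47  44  33  30  31  29  28  26  30  28  28]
 [ 45  46  46  46  45  46  40  27  27  26  26  26  25  28  26  27]]
```

Request:
carry_out:
  deltas:
    - [[1.5,0,0.3],-0.5]
    - [[3,-0.2,0.8],-0.5]
    - [[3.9,-0.4,1.5],-0.5]
    - [[3.9,-0.4,1.9],-0.5]
    - [[3.9,-0.4,1.9],-0.5]

```text
t: 8.25
eef_pos: [0.6375, -0.0695, 0.3031]
tool_rot: [-0.0, 1.0, 0.017, -0.001]
contact_force: [0.2, -0.1, -1.3]
gripper_width: 0.2
```

```bash
python3 - <<'E'
from h import *; go(.6385,-.076,.30,1.4)
s=read_camera("scene");cv2.imwrite("pics/s4.png",s[:,:,::-1])
cv2.imwrite("pics/c4.png",cv2.resize(s[150:210,235:305,::-1],None,fx=8,fy=8,interpolation=cv2.INTER_CUBIC))
o=readout.get_obs()["eef_pos"]; print(proj("scene",o-[0,0,.125]),proj("scene",[o[0],o[1],.165]))
E
```

```text
t 8.25 pos [ 0.6375 -0.0695  0.3031] yaw 1.95 tilt [-0.0023  0.0006] F [ 0.17 -0.07 -1.29] g 0.2
shift cm [0.08 0.65 0.31] turn 0.55 q [ 0.34  0.42 -0.45  1.55  0.19  1.22 -0.11]
[186.12090374 269.69699507] [190.59592351 269.89410429]
```

View pics/c4.png

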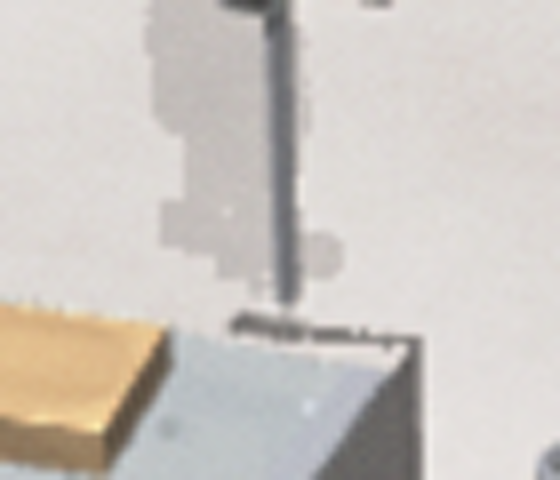

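Request:
carry_out:
  deltas:
    - [[0,0.4,0],0.5]
    - [[0,0.75,0],0.5]
    - [[0,0.75,0],0.5]
    - [[0,0.75,0],0.5]
    - [[0,0.75,0],0.5]

```text
t: 8.93
eef_pos: [0.6378, -0.077, 0.3037]
tool_rot: [-0.0, 1.0, 0.013, -0.001]
contact_force: [-0.4, 0.1, -1.6]
gripper_width: 0.194
```

```bash
python3 - <<'E'
from h import *; go(.6375,-.077,.28,1.4)
s=read_camera("scene");cv2.imwrite("pics/s5.png",s[:,:,::-1])
go(.6375,-.077,.28,1.4)
print(cv2.cvtColor(s,cv2.COLOR_RGB2GRAY)[182:195,258:280])
E
```

```text
t 8.93 pos [ 0.6378 -0.077   0.3037] yaw 1.44 tilt [-0.0014  0.0006] F [-0.43  0.11 -1.64] g 0.194
shift cm [-0.03  0.    2.37] turn 0.04 q [ 0.35  0.42 -0.45  1.55  0.19  1.22 -0.1 ]
t 8.97 pos [ 0.6378 -0.077   0.3037] yaw 1.45 tilt [-0.0015  0.0006] F [-0.16 -0.26 -2.34] g 0.199
shift cm [-0.03  0.    2.37] turn 0.05 q [ 0.35  0.42 -0.45  1.55  0.19  1.22 -0.1 ]
[[214 213 190 187 189 193 192 190 164 121 117 147 188 195 193 193 193 199
  221 221 222 223]
 [218 215 194 195 189 192 193 193 176 124 114 137 199 200 199 196 199 203
  221 222 222 224]
 [219 217 216 211 196 194 191 191 175 126 114 148 225 223 218 206 219 221
  219 221 223 224]
 [216 216 215 218 217 211 190 190 170 126 112 147 221 224 222 218 220 221
  221 220 224 222]
 [220 217 219 218 218 212 196 190 160 132 128 164 221 222 222 222 221 221
  222 222 220 222]
 [220 216 214 216 217 219 218 211 196 157 172 221 224 221 222 223 219 220
  220 222 221 224]
 [217 217 218 219 218 219 216 198 212 193 212 234 227 226 223 227 221 223
  219 222 224 223]
 [216 215 218 217 218 212 175 134 151 161 181 198 199 212 210 217 221 221
  221 225 223 224]
 [218 217 217 218 209 182 116 110 115 124 136 140 145 147 161 183 208 213
  212 212 214 212]
 [208 203 214 217 210 186 149 159 146 139 136 118 127 117 126 139 132 135
  147 129 130 131]
 [196 196 196 208 205 213 206 215 210 195 190 160 159 146 158 189 149 159
  205 151 140 140]
 [195 194 197 196 199 202 200 195 200 201 210 205 213 214 216 221 218 220
  224 218 217 218]
 [196 194 196 197 196 197 199 197 198 194 197 199 189 201 200 202 203 221
  221 219 217 217]]
```

Request:
carry_out:
  deltas:
    - [[0,0,0.4],0]
    - [[0,0,0.8],0]
    - [[0,0,1.1],0]
    - [[0,0,1.3],0]
    - [[0,0,1.5],0]
    - [[0,0,1.6],0]
    - [[0,0,1.6],0]

```text
t: 9.85
eef_pos: [0.6378, -0.077, 0.2877]
tool_rot: [-0.0, 1.0, 0.013, -0.001]
contact_force: [0.2, -0.2, -1.4]
gripper_width: 0.202
```

```bash
python3 - <<'E'
from h import *; go(.6375,-.077,.28,1.4)
E
```

```text
t 9.85 pos [ 0.6378 -0.077   0.2877] yaw 1.45 tilt [-0.0015  0.0006] F [ 0.23 -0.24 -1.39] g 0.202
shift cm [-0.03  0.    0.77] turn 0.05 q [ 0.35  0.43 -0.44  1.57  0.19  1.19 -0.11]
```

Request:
carry_out:
  deltas:
    - [[0,0,0.15],0]
    - [[0,0,0.3],0]
    - [[0,0,0.4],0]
    - [[0,0,0.4],0]

```text
t: 10.35
eef_pos: [0.6377, -0.077, 0.2835]
tool_rot: [-0.0, 1.0, 0.013, -0.001]
contact_force: [-0.4, -0.2, -2.2]
gripper_width: 0.199
```

Request:
carry_out:
  deltas:
    - [[0,0,0.15],0]
    - [[0,0,0.3],0]
    - [[0,0,0.4],0]
    - [[0,0,0.4],0]

```text
t: 10.85
eef_pos: [0.6377, -0.077, 0.2794]
tool_rot: [-0.0, 1.0, 0.013, -0.001]
contact_force: [1.1, 0.1, -1.1]
gripper_width: 0.204
```

Request:
carry_out:
  deltas:
    - [[0,0,0.15],0]
    - [[0,0,0.3],0]
    - [[0,0,0.4],0]
    - [[0,0,0.4],0]

```text
t: 11.35
eef_pos: [0.6376, -0.077, 0.2753]
tool_rot: [-0.0, 1.0, 0.013, -0.001]
contact_force: [-0.0, -0.3, -1.5]
gripper_width: 0.197
```

Request:
carry_out:
  deltas:
    - [[0,0,0.15],0]
    - [[0,0,0.3],0]
    - [[0,0,0.4],0]
    - [[0,0,0.4],0]

```text
t: 11.85
eef_pos: [0.6375, -0.077, 0.2711]
tool_rot: [-0.0, 1.0, 0.013, -0.001]
contact_force: [0.0, -0.0, -1.7]
gripper_width: 0.195
```

Request:
carry_out:
  deltas:
    - [[0,0,0.15],0]
    - [[0,0,0.3],0]
    - [[0,0,0.4],0]
    - [[0,0,0.4],0]

```text
t: 12.35
eef_pos: [0.6375, -0.0771, 0.267]
tool_rot: [-0.0, 1.0, 0.013, -0.001]
contact_force: [0.6, -0.1, -1.3]
gripper_width: 0.197
```

Request:
carry_out:
  deltas:
    - [[0,0,0.15],0]
    - [[0,0,0.3],0]
    - [[0,0,0.4],0]
    - [[0,0,0.4],0]

```text
t: 12.85
eef_pos: [0.6374, -0.077, 0.2629]
tool_rot: [-0.0, 1.0, 0.013, -0.001]
contact_force: [-0.7, 1.2, -1.7]
gripper_width: 0.198
```

Request:
carry_out:
  deltas:
    - [[0,0,0.15],0]
    - [[0,0,0.3],0]
    - [[0,0,0.4],0]
    - [[0,0,0.4],0]

```text
t: 13.35
eef_pos: [0.6376, -0.077, 0.2594]
tool_rot: [-0.0, 1.0, 0.013, -0.001]
contact_force: [-0.2, -0.3, 4.2]
gripper_width: 0.199
```

Request:
carry_out:
  deltas:
    - [[0,0,0.1],0]
    - [[0,0,0.2],0]
    - [[0,0,0.3],0]
    - [[0,0,0.4],0]
    - [[0,0,0.4],0]

```text
t: 13.98
eef_pos: [0.6378, -0.077, 0.2557]
tool_rot: [-0.0, 1.0, 0.013, -0.001]
contact_force: [-0.6, -0.4, 5.8]
gripper_width: 0.201
```

```bash
cat > avg.py <<'E'
from h import *
L=[]
for i in range(6):
    s=read_camera("scene"); o=readout.get_obs(); L.append(np.r_[o["contact_force"],o["eef_pos"]])
print(o["t"],np.mean(L,0).round(4),np.std(L,0).round(4)); cv2.imwrite("pics/last_s.png",s[:,:,::-1])
E
python3 avg.py
```

```text
14.275 [-1.3134  0.3504  5.8551  0.6378 -0.077   0.2557] [0.412  0.2301 0.5137 0.     0.     0.    ]
```

Request:
carry_out:
  deltas:
    - [[0,0,0.1],0]
    - [[0,0,0.2],0]
    - [[0,0,0.3],0]
    - [[0,0,0.4],0]
    - [[0,0,0.45],0]
    - [[0,0,0.5],0]
    - [[0,0,0.5],0]

```text
t: 15.15
eef_pos: [0.6384, -0.0772, 0.2516]
tool_rot: [-0.0, 1.0, 0.012, 0.0]
contact_force: [-2.7, 0.3, 8.2]
gripper_width: 0.202
```

```bash
python3 avg.py
```

```text
15.45 [-1.5508 -0.2906  8.1675  0.6384 -0.0772  0.2517] [0.6292 0.4402 0.551  0.     0.     0.    ]
```

Request:
carry_out:
  deltas:
    - [[0,0,0.1],0]
    - [[0,0,0.15],0]
    - [[0,0,0.18],0]
    - [[0,0,0.18],0]

```text
t: 15.95
eef_pos: [0.6386, -0.0773, 0.2508]
tool_rot: [0.0, 1.0, 0.012, 0.001]
contact_force: [-2.5, -0.2, 8.5]
gripper_width: 0.198
```

```bash
python3 avg.py
```

```text
16.25 [-1.9774 -0.4322  8.754   0.6386 -0.0773  0.2507] [0.5688 0.3254 0.498  0.     0.     0.    ]
```

Hook contact was at TCP z ≈ 0.2603. The key is now about 9.5 mm down, at roughly 10.3 N net, which is past release and short of the stop. I start a gentle draw.

Request:
carry_out:
  deltas:
    - [[-0.15,0,0.12],0]
    - [[-0.3,0,0.12],0]
    - [[-0.45,0,0.12],0]
    - [[-0.6,0,0.12],0]

```text
t: 16.75
eef_pos: [0.6346, -0.0772, 0.2513]
tool_rot: [0.0, 1.0, 0.012, 0.003]
contact_force: [2.2, 0.4, 8.5]
gripper_width: 0.198
```

Request:
carry_out:
  deltas:
    - [[0,0,0.2],0]
    - [[-0.15,0,0.2],0]
    - [[-0.3,0,0.2],0]

```text
t: 17.12
eef_pos: [0.6337, -0.0771, 0.251]
tool_rot: [0.0, 1.0, 0.012, 0.006]
contact_force: [1.6, -0.2, 8.8]
gripper_width: 0.199
```

```bash
python3 avg.py; python3 -c "
from h import *; go(.63,-.077,.25,1.4)"
```

```text
17.425 [ 0.9734  0.0994  8.2659  0.6336 -0.0771  0.251 ] [0.3555 0.3446 0.3967 0.     0.     0.    ]
t 17.43 pos [ 0.6336 -0.0771  0.251 ] yaw 1.43 tilt [ 0.0118 -0.    ] F [ 0.99 -0.39  8.82] g 0.198
shift cm [-0.36 -0.02  0.1 ] turn 0.03 q [ 0.35  0.45 -0.44  1.63  0.21  1.1  -0.12]
```

Request:
carry_out:
  deltas:
    - [[-0.1,0,0.25],0]
    - [[-0.2,0,0.25],0]
    - [[-0.35,0,0.25],0]
    - [[-0.5,0,0.25],0]
    - [[-0.5,0,0.25],0]

```text
t: 18.05
eef_pos: [0.6307, -0.077, 0.2504]
tool_rot: [0.0, 1.0, 0.012, 0.009]
contact_force: [1.2, -1.1, 8.9]
gripper_width: 0.197
```

```bash
python3 avg.py; python3 -c "
from h import *; go(.63,-.077,.25,1.4)"
```

```text
18.35 [ 1.1114 -0.2081  9.0495  0.6307 -0.0771  0.2504] [0.5672 0.5324 0.4245 0.     0.     0.    ]
t 18.35 pos [ 0.6307 -0.0771  0.2504] yaw 1.43 tilt [ 0.0175 -0.    ] F [ 0.63 -0.19  9.87] g 0.204
shift cm [-0.07 -0.01  0.04] turn 0.03 q [ 0.35  0.44 -0.44  1.64  0.21  1.09 -0.12]
```

Request:
carry_out:
  deltas:
    - [[-0.2,0,0.2],0]
    - [[-0.4,0,0.2],0]
    - [[-0.6,0,0.21],0]
    - [[-0.8,0,0.21],0]

```text
t: 18.85
eef_pos: [0.625, -0.0771, 0.2502]
tool_rot: [0.0, 1.0, 0.012, 0.012]
contact_force: [2.4, -0.3, 9.0]
gripper_width: 0.203
```

```bash
python3 -c "
from h import *; go(.63,-.077,.25,1.4)"
```

```text
t 18.85 pos [ 0.625  -0.0771  0.2502] yaw 1.43 tilt [0.0238 0.0001] F [ 2.41 -0.3   8.98] g 0.203
shift cm [0.49 0.01 0.03] turn 0.03 q [ 0.36  0.43 -0.44  1.66  0.2   1.08 -0.12]
```

Request:
carry_out:
  deltas:
    - [[-0.35,0,0.18],0]
    - [[-0.7,0,0.17],0]
    - [[-1.05,0,0.16],0]
    - [[-1.4,0,0.15],0]
    - [[-1.75,0,0.14],0]
    - [[-2.1,0,0.13],0]
    - [[-2.4,0,0.13],0]

```text
t: 19.73
eef_pos: [0.6034, -0.0775, 0.2502]
tool_rot: [0.0, 1.0, 0.013, 0.015]
contact_force: [1.2, 0.1, 9.0]
gripper_width: 0.2
```

```bash
python3 - <<'E'
from h import *; go(.60,-.077,.25,1.4)
s=read_camera("scene"); cv2.imwrite("pics/c5.png",cv2.resize(s[130:290,150:310,::-1],None,fx=3.5,fy=3.5,interpolation=cv2.INTER_CUBIC))
E
```

```text
t 19.73 pos [ 0.6034 -0.0775  0.2502] yaw 1.44 tilt [0.03 0.  ] F [1.2  0.13 9.01] g 0.2
shift cm [-0.33 -0.06  0.01] turn 0.04 q [ 0.37  0.39 -0.45  1.72  0.19  1.05 -0.11]
```

View pics/c5.png

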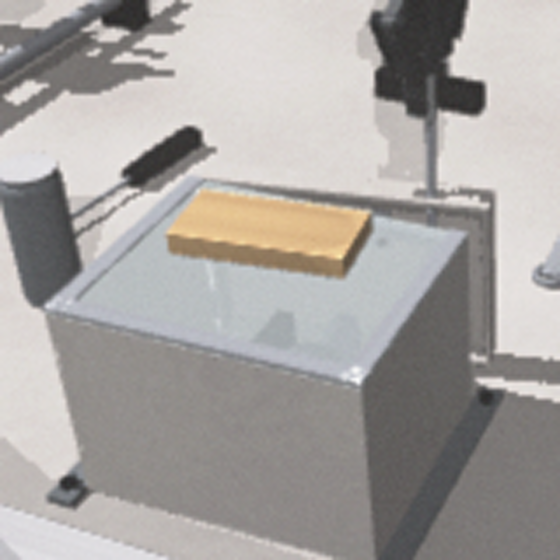

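The door is off its catch; its free end stands clear of the box at (490,200) in the crop. The slot has come about 28 mm forward, so the hook can be let up. Now I raise the key off the hook and keep it in the slot.

Request:
carry_out:
  deltas:
    - [[-0.1,0,-0.4],0]
    - [[-0.1,0,-0.9],0]
    - [[-0.1,0,-1.5],0]
    - [[-0.1,0,-1.9],0]
    - [[-0.1,0,-1.9],0]

```text
t: 20.4
eef_pos: [0.6011, -0.0777, 0.2688]
tool_rot: [0.0, 1.0, 0.012, 0.014]
contact_force: [0.9, -0.3, -1.1]
gripper_width: 0.199
```

```bash
cat > arc.py <<'E'
from h import *
import sys
o=readout.get_obs(); q=o["tool_rot"]; r=R.from_quat([q[1],q[2],q[3],q[0]]).as_matrix()
tip=o["eef_pos"]+r[:,2]*.125; h=np.array([.6281,-.2629]); go(*o["eef_pos"],1.4)
v=tip[:2]-h; d=np.hypot(*v); print("tip",tip.round(4),"phi",np.arctan2(v[1],v[0])-np.arctan2(185,11.5),"rad",d)
a,b=float(sys.argv[1]),float(sys.argv[2])
for f in np.linspace(a,b,10):
    p=h+[.0115*np.cos(f)-.185*np.sin(f),.0115*np.sin(f)+.185*np.cos(f)]
    print(round(f,3),(r.T@(np.r_[p,tip[2]]-tip)*100).round(2))
E
python3 arc.py .25 1.0
```

```text
t 20.4 pos [ 0.6011 -0.0777  0.2688] yaw 1.43 tilt [ 0.0285 -0.0001] F [ 0.87 -0.27 -1.11] g 0.199
shift cm [0. 0. 0.] turn 0.03 q [ 0.38  0.37 -0.45  1.7   0.18  1.08 -0.11]
tip [ 0.6046 -0.0777  0.1438] phi 0.1881309932836528 rad 0.18670849276102644
0.25 [-1.12  0.29 -0.03]
0.333 [-2.63  0.6  -0.07]
0.417 [-4.11  1.04 -0.12]
0.5 [-5.55  1.6  -0.16]
0.583 [-6.94  2.28 -0.2 ]
0.667 [-8.26  3.07 -0.23]
0.75 [-9.52  3.97 -0.27]
0.833 [-10.7    4.97  -0.3 ]
0.917 [-11.78   6.06  -0.33]
1.0 [-12.78   7.24  -0.36]
```

Request:
carry_out:
  deltas:
    - [[-1.1,0.3,0],0]
    - [[-2.6,0.6,-0.1],0]
    - [[-4.1,1,-0.1],0]
    - [[-5.5,1.6,-0.2],0]
    - [[-6.9,2.3,-0.2],0]
    - [[-8.3,3.1,-0.2],0]
    - [[-9.5,4,-0.3],0]
    - [[-10.7,5,-0.3],0]
    - [[-11.8,6.1,-0.3],0]
    - [[-12.8,7.2,-0.4],0]

```text
t: 21.65
eef_pos: [0.4739, -0.1535, 0.269]
tool_rot: [0.0, 1.0, 0.012, 0.014]
contact_force: [2.9, 1.6, -1.1]
gripper_width: 0.198
```

```bash
python3 arc.py 1.06 1.62
```

```text
t 21.65 pos [ 0.4739 -0.1535  0.269 ] yaw 1.42 tilt [0.0279 0.0003] F [ 2.93  1.61 -1.15] g 0.198
shift cm [0. 0. 0.] turn 0.02 q [ 0.58  0.18 -0.43  1.94  0.08  1.01  0.13]
tip [ 0.4774 -0.1535  0.144 ] phi 1.004901850029605 rad 0.18624491831225945
1.06 [-0.53  0.88 -0.01]
1.122 [-1.15  1.85 -0.03]
1.184 [-1.7   2.86 -0.05]
1.247 [-2.2   3.91 -0.06]
1.309 [-2.62  4.98 -0.07]
1.371 [-2.98  6.07 -0.08]
1.433 [-3.27  7.19 -0.09]
1.496 [-3.5   8.32 -0.09]
1.558 [-3.65  9.46 -0.1 ]
1.62 [-3.73 10.61 -0.1 ]
```

Request:
carry_out:
  deltas:
    - [[-0.5,0.9,0],0]
    - [[-1.1,1.9,0],0]
    - [[-1.7,2.9,0],0]
    - [[-2.2,3.9,0],0]
    - [[-2.6,5,-0.1],0]
    - [[-3,6.1,-0.1],0]
    - [[-3.3,7.2,-0.1],0]
    - [[-3.5,8.3,-0.1],0]
    - [[-3.65,9.4,-0.1],0]
    - [[-3.7,10.2,-0.1],0]

```text
t: 22.9
eef_pos: [0.4392, -0.2573, 0.2689]
tool_rot: [0.0, 1.0, 0.012, 0.014]
contact_force: [1.1, 1.8, -1.0]
gripper_width: 0.197
```

```bash
python3 arc.py 1.6 1.62 | head -4; python3 - <<'E'
from h import *
t=read_camera("top");s=read_camera("scene")
z=lambda im,r,c,h,w,k:cv2.resize(im[r:r+h,c:c+w,::-1],None,fx=k,fy=k,interpolation=cv2.INTER_CUBIC)
cv2.imwrite("pics/t6.png",t[:,:,::-1])
cv2.imwrite("pics/c6.png",np.hstack([z(t,130,320,130,130,3),z(s,110,200,130,130,3)]))
E
```

```text
t 22.9 pos [ 0.4392 -0.2573  0.2689] yaw 1.39 tilt [0.0275 0.0002] F [ 1.11  1.84 -1.01] g 0.197
shift cm [0. 0. 0.] turn -0.01 q [ 0.73  0.19 -0.36  1.92  0.07  1.02  0.37]
tip [ 0.4426 -0.2573  0.144 ] phi 1.6025111332716377 rad 0.18554104938573088
1.6 [ 0.02 -0.05  0.  ]
```

View pics/c6.png

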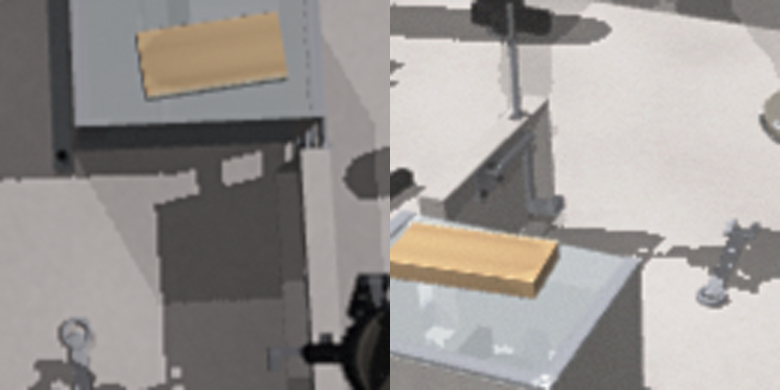

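The top crop shows the door at (315,200), square to the box, and the key is still in the slot. Withdrawing along the shaft.

Request:
carry_out:
  deltas:
    - [[0,-0.1,0],0]
    - [[0,-0.1,-0.8],0]
    - [[0,-0.1,-1.8],0]
    - [[0,-0.1,-3],0]
    - [[0,-0.1,-4.5],0]
    - [[0,-0.1,-5.5],0]
    - [[0,-0.1,-5.5],0]

```text
t: 23.88
eef_pos: [0.4378, -0.2571, 0.3249]
tool_rot: [0.001, 1.0, 0.012, 0.014]
contact_force: [0.7, -0.4, -1.4]
gripper_width: 0.196
```

```bash
python3 -c "
from h import *; go(.491,.350,.32,88)"
```

```text
t 23.88 pos [ 0.4378 -0.2571  0.3249] yaw 1.33 tilt [ 0.0287 -0.0017] F [ 0.71 -0.44 -1.42] g 0.196
shift cm [  6.71 -60.57   0.54] turn -86.67 q [ 0.74  0.14 -0.36  1.85  0.04  1.14  0.39]
```

Request:
carry_out:
  deltas:
    - [[0.6,-3,0],-3]
    - [[1.3,-8,0],-11]
    - [[2,-13.5,0.1],-20]
    - [[2.7,-19,0.1],-29]
    - [[3.4,-24.5,0.1],-38]
    - [[4,-30,0.2],-47]
    - [[4.6,-35.5,0.2],-56]
    - [[5.2,-41,0.2],-65]
    - [[5.8,-46.5,0.3],-74]
    - [[6.4,-52,0.3],-82]

```text
t: 25.12
eef_pos: [0.4888, 0.2667, 0.3222]
tool_rot: [0.01, 0.745, 0.667, 0.01]
contact_force: [0.3, 0.2, -2.0]
gripper_width: 0.195
```

Request:
carry_out:
  deltas:
    - [[0,0,0],0]
    - [[0,0,0],0]

```text
t: 25.38
eef_pos: [0.4878, 0.2671, 0.3215]
tool_rot: [0.01, 0.744, 0.668, 0.009]
contact_force: [0.3, 0.0, -1.3]
gripper_width: 0.199
```

```bash
python3 -c "
from h import *; go(.491,.350,.25,88)"
```

```text
t 25.38 pos [0.4878 0.2671 0.3215] yaw 83.79 tilt [ 0.0268 -0.0024] F [ 0.31  0.01 -1.31] g 0.199
shift cm [ 8.27 -0.77  7.14] turn -4.21 q [ 0.08  0.32 -0.87  1.72  0.28  1.2   0.6 ]
```

Request:
carry_out:
  deltas:
    - [[3,-0.3,1],-1]
    - [[6,-0.5,2],-3]
    - [[8,-0.6,4],-4]
    - [[8.3,-0.6,7],-4]
    - [[8.3,-0.6,9.5],-4]
    - [[8.3,-0.6,11],-4]
    - [[8.3,-0.6,11],-4]
    - [[8.3,-0.6,11],-4]

```text
t: 26.38
eef_pos: [0.4943, 0.3501, 0.2126]
tool_rot: [0.01, 0.721, 0.693, 0.01]
contact_force: [0.3, 1.2, -1.5]
gripper_width: 0.199
```

```bash
python3 - <<'E'
from h import *; go(.4913,.350,.18,88)
s=read_camera("scene"); t=read_camera("top"); cv2.imwrite("pics/s7.png",s[:,:,::-1])
o=readout.get_obs(); q=o["tool_rot"]; r=R.from_quat([q[1],q[2],q[3],q[0]]).as_matrix(); tip=o["eef_pos"]+r[:,2]*.125
print("tip",tip,proj("scene",tip),"hole",proj("scene",[.4945,.350,.045]))
cv2.imwrite("pics/c7.png",cv2.resize(s[170:260,370:480,::-1],None,fx=7,fy=6.6,interpolation=cv2.INTER_CUBIC))
E
```

```text
t 26.38 pos [0.4943 0.3501 0.2126] yaw 87.74 tilt [ 0.0282 -0.0016] F [ 0.25  1.2  -1.48] g 0.199
shift cm [-0.02 -0.39  3.25] turn -0.26 q [-0.12  0.51 -0.82  1.74  0.45  1.06  0.43]
tip [0.49778934 0.35020434 0.08776139] [220.07127967 434.74324828] hole [231.70115297 431.52762718]
```

View pics/c7.png

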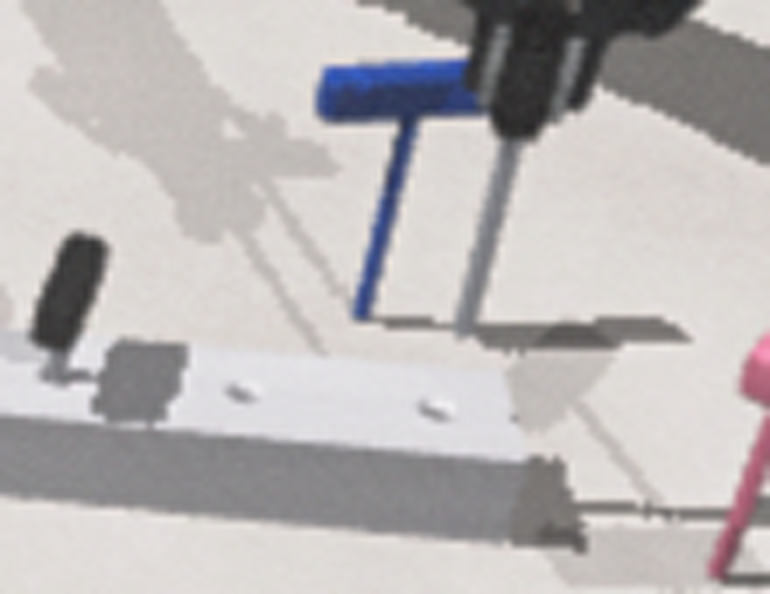

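Request:
carry_out:
  deltas:
    - [[-0.3,-0.4,1],0]
    - [[-0.3,-0.45,2],0]
    - [[-0.3,-0.45,3],0]
    - [[-0.3,-0.45,3.6],0]
    - [[-0.3,-0.45,3.6],0]
    - [[-0.3,-0.45,3.6],0]

```text
t: 27.22
eef_pos: [0.4908, 0.3478, 0.1768]
tool_rot: [0.01, 0.721, 0.693, 0.01]
contact_force: [-0.1, 0.7, -1.0]
gripper_width: 0.198
```

```bash
python3 - <<'E'
from h import *; go(.4905,.347,.17,88)
s=read_camera("scene"); cv2.imwrite("pics/s8.png",s[:,:,::-1])
o=readout.get_obs(); q=o["tool_rot"]; r=R.from_quat([q[1],q[2],q[3],q[0]]).as_matrix(); tip=o["eef_pos"]+r[:,2]*.125
print("tip",tip,proj("scene",tip),"hole",proj("scene",[.4945,.350,.045]))
cv2.imwrite("pics/c8.png",cv2.resize(s[205:245,405:455,::-1],None,fx=10,fy=10,interpolation=cv2.INTER_CUBIC))
E
```

```text
t 27.23 pos [0.4908 0.3478 0.1768] yaw 87.77 tilt [ 0.0288 -0.0009] F [-0.14  0.72 -0.99] g 0.198
shift cm [-0.08 -0.04  0.68] turn -0.23 q [-0.14  0.55 -0.8   1.78  0.49  1.    0.4 ]
tip [0.49444872 0.3476663  0.05196935] [229.52509786 431.17696818] hole [231.70115297 431.52762718]
```

View pics/c8.png

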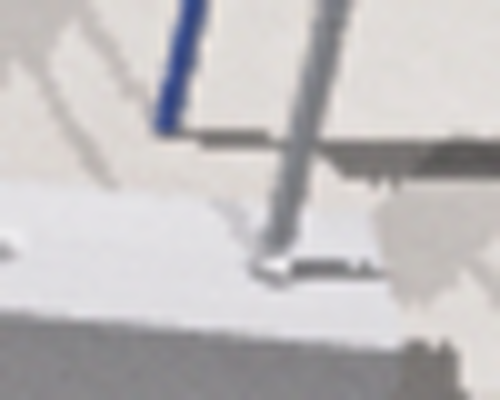

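Request:
carry_out:
  deltas:
    - [[0,0,0.4],0]
    - [[0,0,0.8],0]
    - [[0,0,1.2],0]
    - [[0,0,1.5],0]
    - [[0,0,1.5],0]

```text
t: 27.9
eef_pos: [0.4911, 0.3481, 0.1617]
tool_rot: [0.01, 0.721, 0.693, 0.01]
contact_force: [0.6, 1.0, -3.2]
gripper_width: 0.196
```

Request:
carry_out:
  deltas:
    - [[0,0,0.4],0]
    - [[0,0,0.8],0]
    - [[0,0,1.2],0]
    - [[0,0,1.5],0]
    - [[0,0,1.5],0]

```text
t: 28.52
eef_pos: [0.4915, 0.3483, 0.1463]
tool_rot: [0.01, 0.721, 0.693, 0.01]
contact_force: [0.8, 3.2, -2.9]
gripper_width: 0.198
```

Request:
carry_out:
  deltas:
    - [[0.1,0,0.3],0]
    - [[0.15,0,0.6],0]
    - [[0.15,0,0.9],0]
    - [[0.15,0,1.1],0]
    - [[0.15,0,1.2],0]
    - [[0.15,0,1.2],0]

```text
t: 29.28
eef_pos: [0.4918, 0.3497, 0.1343]
tool_rot: [0.01, 0.721, 0.693, 0.01]
contact_force: [0.5, -0.4, -1.3]
gripper_width: 0.194
```

Request:
carry_out:
  deltas:
    - [[0,0,0.08],0]
    - [[0,0,0.08],0]
    - [[0,0,0.08],0]

```text
t: 29.65
eef_pos: [0.4919, 0.3497, 0.1336]
tool_rot: [0.01, 0.721, 0.693, 0.01]
contact_force: [0.5, 0.6, -1.6]
gripper_width: 0.197
```

Request:
carry_out:
  deltas:
    - [[0,0,0],0]
    - [[0,0,0],0]
    - [[0,0,0],0]
    - [[0,0,0],0]
    - [[0,0,0],0]
    - [[0,0,0],0]
    - [[0,0,0],0]
    - [[0,0,0],0]
  hand: 1

```text
t: 30.65
eef_pos: [0.4919, 0.3497, 0.1336]
tool_rot: [0.01, 0.721, 0.693, 0.01]
contact_force: [0.4, 0.3, 0.2]
gripper_width: 0.996
```

Request:
carry_out:
  deltas:
    - [[0,0,-1],0]
    - [[0,0,-3],0]
    - [[0,0,-6],0]
    - [[0,0,-10],0]
    - [[0,0,-14],0]
    - [[0,-4,-16],0]
    - [[0,-8,-16],0]
    - [[0,-8,-16],0]

```text
t: 31.65
eef_pos: [0.4044, 0.3541, 0.2934]
tool_rot: [0.011, 0.719, 0.695, 0.011]
contact_force: [0.6, -0.4, -0.4]
gripper_width: 1.0
```

```bash
python3 - <<'E'
from h import *; go(.49,.35,.3,88)
s=read_camera("scene"); t=read_camera("top"); cv2.imwrite("pics/s9.png",s[:,:,::-1]);cv2.imwrite("pics/t9.png",t[:,:,::-1])
z=lambda im,r,c,h,w,k:cv2.resize(im[r:r+h,c:c+w,::-1],(400,300),interpolation=cv2.INTER_CUBIC)
cv2.imwrite("pics/c9.png",np.vstack([np.hstack([z(s,160,360,90,120,0),z(s,120,140,180,240,0)]),np.hstack([z(t,90,310,180,240,0),z(t,150,120,150,200,0)])]))
E
```

```text
t 31.65 pos [0.4044 0.3541 0.2934] yaw 88.08 tilt [0.0308 0.0005] F [ 0.63 -0.42 -0.36] g 1.0
shift cm [-0.12  8.59 -0.4 ] turn 0.08 q [-0.09  0.32 -0.92  1.8   0.31  1.14  0.42]
```

View pics/c9.png

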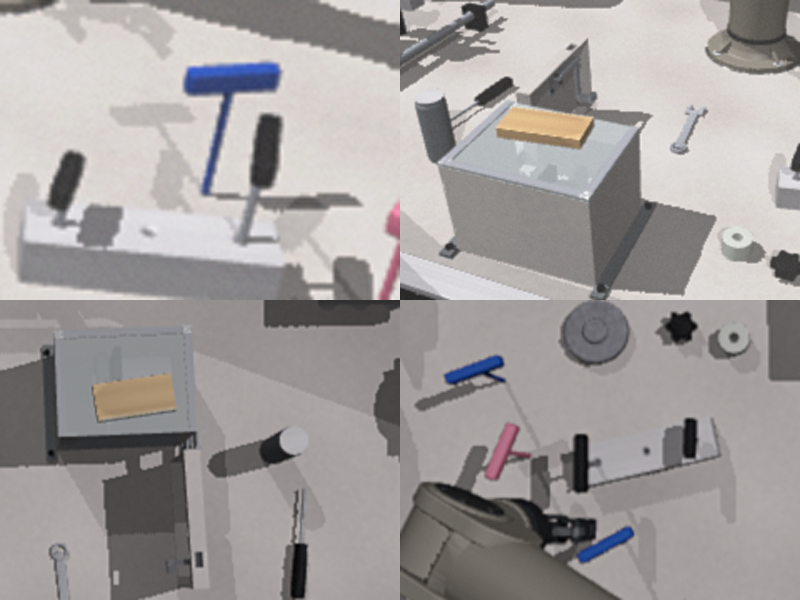

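The last crops show the key upright in its outer hole at (245,200). The door is wide open and the slot shows at (198,558). The other things look where they were. I check the door angle, then hand in.

```bash
python3 - <<'E'
from h import *
p=onz("top",[244.6,428.6],.165); v=p[:2]-[.6281,-.2629]; print(p, "opening deg",np.degrees(np.arctan2(v[1],v[0])-np.arctan2(185,14)-.025))
bot.hand_in()
E
```

```text
[ 0.44734641 -0.25479058  0.165     ] opening deg 90.32642953247048
the job is handed in; nothing more can be done
```

The job is done and handed in at about 32 s of the 61 s allowed; no verdict was given.

- **Hook:** I took the longer black key from the rack and lowered it through the slot. The hook was first touched with the key's tip about 26 mm below the flange's underside. I pressed it about 10 mm down, past release and about 1 mm short of the stop by my estimate, with about 10.5 N net. There was no jump in force to suggest the stop.
- **Door:** I kept the hook down while drawing the door off its catch, and let it up once the slot was about 28 mm forward. Sideways force at the readings was about 2 to 3 N, up to 3.3 N in the swing.
- **Key returned:** I withdrew the key and stood it back in its own outer hole. The gripper then moved clear.

**Last checks:**
- The final pictures show the door open, measured at about 90° to the box.
- The key stands upright in the rack.
- The short key, blue and pink keys and other things appear undisturbed.
- The contact force reads about zero.

**Disagreements:**
- The key's tip was seen about 3 mm to one side of its predicted position after the pull, probably from tilting slightly in the grip. I corrected for it before putting the key back.
- The tool itself was also left tilted by about 0.03 rad; it did no harm.

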